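Clamp the freshly glued bamboo riser

ROBOT

A 6-joint arm with a two-finger parallel gripper is mounted at the origin on the work surface. World frame = base frame: x ahead of the robot, y to its left, z up, the work surface at z = 0. Lengths are in m, angles in degrees, forces in N, time in s.
With the tool pointing down it reaches from about 0.25 to 0.8 m from the base axis. Payload 8.5 kg.
Tool frame: the origin (TCP) lies on the mounting face of the last link; the fingertips stand 173 mm ahead of it and the grasp point (between the pads) lies 155 mm ahead of it; z points along the fingers, x is the direction in which the jaws open and shut, and the axes are right-handed (so a half turn about z gives the same grasp; the last joint's range is limited). The gripper opens to 85 mm and grips with 20 to 120 N. Pads are 22 mm wide; open, the fingers measure 114 mm over their backs; the gripper's body (76 mm by 85 mm) begins 54 mm behind the grasp point. The pads swing forward as they close: fully open they stand 13 mm farther back than shut.
Start: joints at [-65.031, 13.648, -0.773, 75.585, 0, 90], TCP at [0.222, -0.476, 0.405] pointing down, gripper open.
Joint ranges: [-152.45, 152.45], [-59.26, 108.67], [-65.41, 83.53], [-104.44, 129.93], [-82.83, 76.93], [-180, 180]. Speed limits (degrees/s): [127.2, 127.2, 159.86, 180, 180, 180].

INTERFACE

Orientations are given as [roll, pitch, yaw] about the fixed x, y, z axes, in that order (R = Rz(yaw) Ry(pitch) Rx(roll)).
In Python, from plant import robot gives the robot as it stands.
- The arm moves only by the shell command python3 -m handwheel 'ROWS' [FORCE]. ROWS is text: rows parted by semicolons, each of 7 numbers parted by spaces: the shift along the world's x, y, z in mm, then the turn, a rotation vector about the world's x, y, z in units of 6 degrees (1.0 is 6 degrees), then the finger opening in mm, from 0 to 85.4. In form: x y z rx ry rz grip; .... A call has 1 to 20 rows; each row is the pose to reach, as a shift and turn from the pose commanded when the call began; what a row does not reach only later rows make up. A row lasts 1/8 s, in which the tool goes at most 62.5 mm and 10.7 degrees, less where a joint would pass 70% of its speed; a pose out of reach is approached as far as the arm can. A call with a gripper value outside its range is refused whole. The fingers move at their own pace and stop on an object; FORCE is the grip in N (left out, the last holds). Time passes only in rows, so rows that repeat a pose let the fingers close. It gives the time, the measured TCP pose, the force and the opening at its end, in the units of the state.
- robot.state(): the state, without advancing time (a new reading comes with each control period).
- robot.read_camera(name): name is "scene" or "top" or "wrist"; returns a dict with "img" (384x512x3 uint8, red, green, blue), "camera_matrix" (3x3 intrinsics, pixels), "k1" (the pictures are not rectified: a ray, as slopes to the right and down, at radius r is drawn at 1 + k1 r^2 times it, then the intrinsics apply), "world_from_camera" (4x4, takes a point from camera to world coordinates). Camera axes: x right, y down, z forward; pixel columns grow to the right and rows downward; lengths in m; the calibration is good to about 2 mm. A picture is of the moment at which its call begins. There is no depth.
- robot.hand_in(): hands the job in, once; it reports no verdict.
Trained networks look in a picture, given as the dict that the camera call returned (one of the last four; its "shot" number tells which), for a name from the list of things; names that differ only in an ending like _2 or _b are one class to them, and where a whole thing is asked for, a point or a joint stands for the part that bears it (a point fixed in the world has none). Each returns a list of dicts, best first, with "score" (0 to 1); they miss things now and then, are a little off and sometimes report something else, mostly with a low value. They report only what shows in the picture. A call takes as long as a camera call.
- robot.boxes_of(picture, query): "extent" ([left, top, right, bottom] in pixels, round what is visible of it).
The state is a dict: "time": time; "joints": joint angles; "joint_vel": joint speeds; "tau": joint torques, N m; "ee_pos": TCP position; "tcp_rot": TCP orientation; "contact_force": force on the tool from outside, world axes, zero at the start; "torque": the same for the moment, N m; "finger_gap": finger opening in m.
Only numpy, scipy, OpenCV 4.12 (cv2) and the standard library are available. Lean on these libraries where they do the work, as an engineer would, in place of code of your own. Each camera call takes 0.05 s, during which the arm holds its last target.

TASK

Lift the handled aluminium canister off the freshly glued bamboo riser and stand it upright on the round cork mat, without dropping it. Then pump the trigger of the one-hand clamp towards its pistol grip, working bar and pad by the trigger only, until the pad has pushed the riser up against the end stop and the pad's spring is pressed in by about 5 mm (less than 10 mm, or the joints are crushed), and finish with your fingers still holding the trigger squeezed. Leave the other things on the shelf where they are.

Things in the scene. Friction and masses are not known exactly. Their poses are not given: they have to be found in the camera images.
- board: plywood gluing board, 360 (its x) x 130 x 18 mm, fixed flat on the shelf top; origin under its centre, z up. A one-hand ratchet clamp is screwed on at its -x end (housing x -120 to -36, y -14 to 14, 96 above the shelf top; bar tail back to x -178), a steel end stop at its +x end. The clamp pushes along the board's +x on its centre line. Placed and turned differently each time
- handle (a point): rear (-x) surface of the clamp's fixed pistol grip at its palm swell, 135 above the shelf top; a rubber-covered upright round bar, 18 dia, slightly bowed. Grip and trigger stand up side by side over the board's centre line, to 168 above the shelf top; free all round above the housing (96). Axes as the board's
- trigger_pull (a point): front (+x) surface of the trigger (bowed round bar, 12 thick) at its bulge, 135 above the shelf top; moves with it. Released it is 56 in front of point handle along board x, fully squeezed 34. Squeeze from above, fingers closing along board x, one behind the grip, one before the trigger; the grip is rigid, so let the hand shift towards it as the trigger comes in
- trigger (a joint): trigger angle, rad: 0 released, 0.4 fully squeezed; a spring (3 to 5 N at the bulge) brings it right back. The bulge moves 55 mm per rad. Each newton of clamp force at the pad takes about half a newton more at the bulge
- push_bar (a joint): advance of the toothed push bar towards the end stop, m, 0 to 0.045, starts at 0 to 0.016. Ratchet with 4 mm teeth: a full squeeze moves it about 9.5 mm (less the first time), of which about 8 stay when the trigger is let go; half a squeeze gives 4. It cannot go back. The pad reaches the seated riser at about 0.029
- pad (a joint): how far the pad is pushed back into its spring sleeve, m: 0 relaxed (no contact), up to 0.018; the spring is 2 N per mm. A snug hold is about 0.005
- pad_face (a point): centre of the front rubber face of the round pad (30 dia, 8 thick) at the front of the push bar, 46 above the shelf top
- stop_face (a point): centre of the end stop's steel face, at board x = 145, 46 above the shelf top; the face is 84 wide and looks to the board's -x
- riser_center (a point): centre, half-way up, of the loose bamboo riser (small stool-shaped stand): 90 along the clamp's direction (its x) x 84 x 50 high, flat top 50 above the gluing board (68 above the shelf top), 0.24 kg. Stands on the board between pad and end stop, 1 to 6 from the stop
- canister_grip (a point): middle of the canister's wooden top handle, a round bar 14 dia and 72 long along this point's y, 117 above the canister's foot, 31 free below it over the lid. Canister: aluminium, body 80 dia, lid 84 dia, 79 high to the lid's top, 0.3 to 0.65 kg; it stands on the riser at the start (handle 185 above the shelf top)
- canister_foot (a point): centre of the canister's underside, z up
- cork_mat: round cork mat, 140 dia, 6 thick, fixed on the shelf top; origin under its centre. The canister goes here; its foot is then 6 above the shelf top
- bell_mid (a point): leave alone: chrome dome bell, 54 dia x 36; point at its middle
- light_mid (a point): leave alone: grey hard silicone light, 40 x 34 x 22; point at its middle
- multitool_mid (a point): leave alone: red multitool, 86 x 24 x 22; point at its middle
- spoke_key_mid (a point): leave alone: steel disc spoke key, 38 dia x 7, lying on the gluing board beside the push bar; point at its middle
- oil_bottle_mid (a point): leave alone: upright white oil bottle, 36 dia x 105; point at its middle
- tyre_lever_mid (a point): leave alone: black tyre lever, 115 x 17 x 6; point at its middle
- patch_tin_mid (a point): leave alone: flat steel tin, 78 x 50 x 22; point at its middle

How it is judged:
By the outcome, as a careful person would: the job done as asked, in the order asked, and still so for the second after the job is handed in, while the arm keeps its last pose, push and grip.
It also fails if it takes over 70 s, if anything falls off the work surface, if the arm or the gripper's body presses on something with over 40 N, if the wrist force passes 120 N, or if a joint passes its speed limit or range.

## Working session

There is one attempt and no reset: what is moved stays moved. The work goes in short steps, Python scripts to look and compute and a shell command to move; the robot and the scene stay as the last step left them, time stands still between calls to the robot, and variables do not carry over. Pictures are saved under pics/ and viewed, and the job is handed in when it is done.

```bash
ls; mkdir -p pics; python3 - <<'E'
from plant import robot
import cv2
print(robot.state())
for n in ["scene","top","wrist"]:
    p=robot.read_camera(n)
    print(n,p["camera_matrix"],p["k1"],p["world_from_camera"].round(4) if hasattr(p["world_from_camera"],'round') else p["world_from_camera"])
    cv2.imwrite(f"pics/a_{n}.png",p["img"][:,:,::-1])
E
```

```text
pics
{'time': 0.0, 'joints': array([-6.50329202e+01,  1.36809664e+01, -8.17092404e-01,  7.55849688e+01,
       -1.03558096e-03,  9.00008463e+01]), 'joint_vel': array([ 0.02571274,  0.0129278 , -0.03583065,  0.0082776 ,  0.00680574,
       -0.05591942]), 'tau': array([ 6.97570576e-04, -5.38780582e+01,  3.46440089e+01,  1.83323800e-02,
       -1.08796762e-04, -1.28642586e-05]), 'ee_pos': array([ 0.22152672, -0.47578481,  0.40407635]), 'tcp_rot': array([ 1.79998963e+02,  8.30276566e-02, -6.50337665e+01]), 'contact_force': array([-0.42211493,  0.14704365,  0.83000188]), 'torque': array([ 0.0205605 , -0.0451622 , -0.03110858]), 'finger_gap': 0.08533296389407623}
scene [[349.86004891   0.         252.07805551]
 [  0.         349.86004891 194.10474048]
 [  0.           0.           1.        ]] -0.05633509400599646 [[ 0.5271  0.6014 -0.6005  1.2474]
 [ 0.8496 -0.3886  0.3566 -0.4088]
 [-0.0189 -0.6981 -0.7157  0.8656]
 [ 0.      0.      0.      1.    ]]
top [[415.18721222   0.         258.76661792]
 [  0.         415.18721222 190.81997272]
 [  0.           0.           1.        ]] 0.02752705483718898 [[-0.0222 -0.9845  0.174   0.4078]
 [-0.9997  0.0235  0.0053 -0.0476]
 [-0.0093 -0.1738 -0.9847  1.2642]
 [ 0.      0.      0.      1.    ]]
wrist [[279.98829525   0.         256.41020559]
 [  0.         279.98829525 185.87765619]
 [  0.           0.           1.        ]] -0.04135020631210325 [[ 0.423  -0.8735 -0.2411  0.2815]
 [-0.9061 -0.4083 -0.1107 -0.447 ]
 [-0.0017  0.2653 -0.9642  0.3732]
 [ 0.      0.      0.      1.    ]]
```

View pics/a_scene.png

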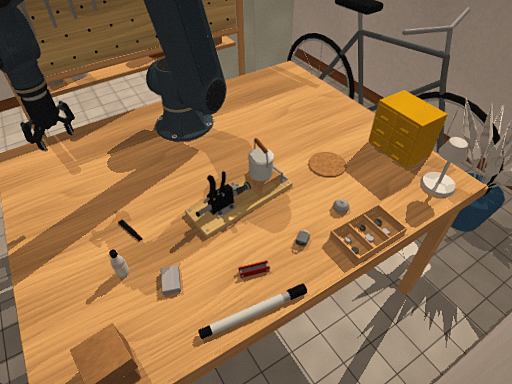

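View pics/a_top.png

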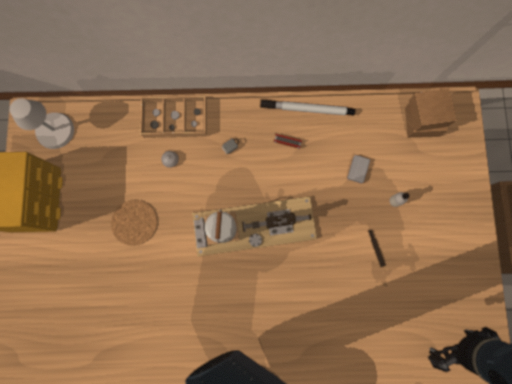

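The top view shows the board near (255,225), with its stop end at left (about 200,232) and the canister at (219,227). The mat is at (135,222). The clamp is at (285,220).

```bash
cat > h.py <<'E'
import numpy as np, cv2
from plant import robot
def ray(p,u,v):
    K=np.array(p["camera_matrix"]);T=np.array(p["world_from_camera"]);k=p["k1"]
    d=np.array([(u-K[0,2])/K[0,0],(v-K[1,2])/K[1,1]]);s=d.copy()
    for _ in range(20): s=d/(1+k*(s@s))
    r=T[:3,:3]@np.array([s[0],s[1],1]); return T[:3,3],r
def at_z(p,u,v,z):
    o,r=ray(p,u,v); return (o+r*(z-o[2])/r[2])
def proj(p,X):
    K=np.array(p["camera_matrix"]);T=np.array(p["world_from_camera"])
    c=T[:3,:3].T@(np.array(X)-T[:3,3]); s=c[:2]/c[2]; s=s*(1+p["k1"]*(s@s)); return K[:2,:2]@s+K[:2,2]
def tri(l):
    A=np.zeros((3,3));b=np.zeros(3)
    for p,u,v in l:
        o,r=ray(p,u,v);r=r/np.linalg.norm(r);M=np.eye(3)-np.outer(r,r);A+=M;b+=M@o
    return np.linalg.solve(A,b)
def crop(p,name,x0,y0,x1,y1,s):
    im=p["img"][y0:y1,x0:x1,::-1]
    cv2.imwrite(f"pics/{name}.png",cv2.resize(im,None,fx=s,fy=s,interpolation=cv2.INTER_CUBIC))
E
python3 - <<'E'
from h import *
t=robot.read_camera("top");s=robot.read_camera("scene")
for q in ["board","canister_grip","cork_mat","handle","trigger","riser_center","push_bar","stop_face","pad"]:
    for n,p in(("top",t),("scene",s)):
        print(q,n,[(np.round(b["extent"],1).tolist(),round(b["score"],2)) for b in robot.boxes_of(p,q)[:2]])
crop(t,"b_top",185,185,330,260,5)
crop(s,"b_scene",175,130,300,240,6)
E
```

```text
board top [([193.4, 197.4, 318.0, 255.3], 0.78)]
board scene [([185.6, 168.3, 293.1, 237.7], 0.65), ([294.2, 231.4, 310.5, 243.3], 0.17)]
canister_grip top [([206.2, 210.7, 238.7, 244.5], 0.68)]
canister_grip scene [([250.1, 138.8, 273.9, 181.4], 0.75), ([230.1, 182.8, 239.5, 191.8], 0.64)]
cork_mat top [([111.2, 202.0, 159.0, 247.1], 0.83)]
cork_mat scene [([307.3, 152.5, 342.5, 179.9], 0.58)]
handle top [([265.2, 209.3, 302.1, 232.6], 0.92)]
handle scene [([205.8, 173.9, 237.0, 219.8], 0.59), ([334.7, 195.1, 350.3, 212.6], 0.48)]
trigger top [([390.2, 191.6, 410.4, 204.6], 0.61)]
trigger scene [([217.6, 172.7, 224.4, 193.7], 0.52)]
riser_center top [([208.7, 211.1, 237.8, 243.8], 0.53)]
riser_center scene [([242.9, 170.3, 282.5, 196.6], 0.67)]
push_bar top [([242.4, 214.5, 310.2, 235.5], 0.59)]
push_bar scene [([196.8, 185.5, 251.0, 217.0], 0.78), ([243.6, 182.6, 253.9, 189.1], 0.28)]
stop_face top [([192.8, 217.3, 208.7, 247.2], 0.85), ([206.5, 209.4, 234.0, 243.2], 0.7)]
stop_face scene [([231.0, 182.2, 239.0, 188.7], 0.72), ([273.3, 167.6, 286.4, 181.1], 0.45)]
pad top [([240.8, 223.1, 251.2, 229.7], 0.5)]
pad scene []
```

View pics/b_top.png

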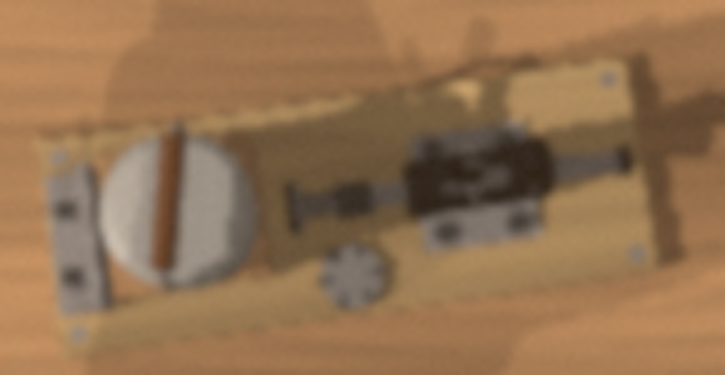

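View pics/b_scene.png

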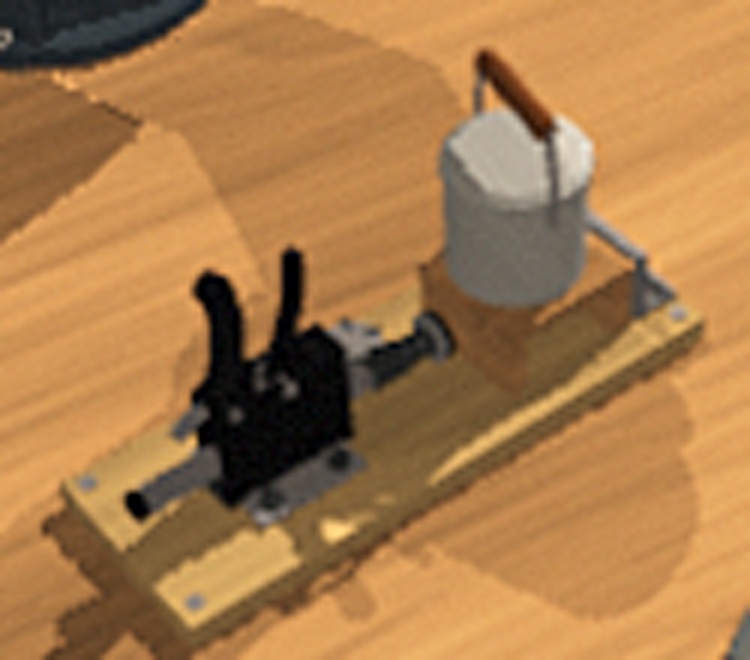

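Crop of top: board corners at about (40,137),(630,60),(655,262),(65,352). The canister handle bar runs (172,135)-(160,265) and the pad is at (293,207). The scene crop shows the grip and trigger side by side.

```bash
python3 - <<'E'
from h import *
t=robot.read_camera("top");s=robot.read_camera("scene");w=robot.read_camera("wrist")
T=lambda x,y,z:at_z(t,185+(x+.5)/5-.5,185+(y+.5)/5-.5,z)
S=lambda x,y:(s,175+(x+.5)/6-.5,130+(y+.5)/6-.5)
c=np.array([T(40,137,.018),T(630,60,.018),T(655,262,.018),T(65,352,.018)])
print(c.round(4),[np.linalg.norm(c[i]-c[(i+1)%4]).round(4) for i in range(4)]); o=c.mean(0);
a=(c[0]+c[3]-c[1]-c[2])/2; b=(c[0]+c[1]-c[2]-c[3])/2
print("centre",o.round(4),"yawx",np.degrees(np.arctan2(a[1],a[0])),"from b",np.degrees(np.arctan2(b[1],b[0])))
sc=np.array([at_z(*S(65,485),.018),at_z(*S(700,322),.018),at_z(*S(190,635),.018)]);print("scene corners -x+y, +x -y?, ",sc.round(4), np.linalg.norm(sc[0]-sc[2]),np.linalg.norm(sc[1]-sc[2]))
h1,h2=T(172,133,.185),T(160,265,.185);print("can",h1.round(4),h2.round(4),(h1+h2)/2,np.linalg.norm(h1-h2),np.degrees(np.arctan2(*(h1-h2)[[1,0]])))
g1,g2=at_z(*S(487,60),.185),at_z(*S(545,125),.185);print("can scene",g1.round(4),g2.round(4),(g1+g2)/2,np.linalg.norm(g1-g2),np.degrees(np.arctan2(*(g1-g2)[[1,0]])))
m=at_z(t,135.1,222.6,.006);print("mat",m, at_z(s,327.3,164.2,.006), at_z(t,111.2,222,.006),at_z(t,159,222,.006))
print("grip top scene",at_z(*S(210,285),.163),"trig top",at_z(*S(291,258),.163))
print("grip top topcam", T(0,0,0)*0)
E
```

```text
[[ 0.5677  0.1605  0.018 ]
 [ 0.6064 -0.1978  0.018 ]
 [ 0.4841 -0.2073  0.018 ]
 [ 0.4389  0.1449  0.018 ]] [np.float64(0.3604), np.float64(0.1227), np.float64(0.355), np.float64(0.1297)]
centre [ 0.5243 -0.0249  0.018 ] yawx 96.72369901720022 from b 5.712728905615868
scene corners -x+y, +x -y?,  [[ 0.4815 -0.2082  0.018 ]
 [ 0.5655  0.156   0.018 ]
 [ 0.61   -0.1967  0.018 ]] 0.12905270542812652 0.35544443791631547
can [0.5468 0.0635 0.185 ] [0.4781 0.0701 0.185 ] [0.51243949 0.0667882  0.185     ] 0.06897403900613895 -5.466251422766377
can scene [0.4751 0.0691 0.185 ] [0.5384 0.0646 0.185 ] [0.5067421  0.06681672 0.185     ] 0.06338401806796416 175.92306703463208
mat [0.54107127 0.33683003 0.006     ] [0.54621316 0.33773789 0.006     ] [0.54467365 0.40926157 0.006     ] [0.54113784 0.26438865 0.006     ]
grip top scene [ 0.52993956 -0.12726888  0.163     ] trig top [ 0.53436628 -0.08420729  0.163     ]
grip top topcam [0. 0. 0.]
```

```bash
python3 -m handwheel '60 100 20 0 0 3 85; 140 250 20 0 0 8 85; 220 400 20 0 0 14 85; 289 543 20 0 0 20 85; 289 543 20 0 0 24.9 85;289 543 20 0 0 24.9 85;289 543 20 0 0 24.9 85;289 543 20 0 0 24.9 85;289 543 20 0 0 24.9 85;289 543 20 0 0 24.9 85;289 543 20 0 0 24.9 85;289 543 20 0 0 24.9 85;289 543 20 0 0 24.9 85;289 543 20 0 0 24.9 85;289 543 20 0 0 24.9 85;289 543 20 0 0 24.9 85' 40
python3 - <<'E'
from h import *
s=robot.state();print(s["time"],s["ee_pos"],s["tcp_rot"],s["joints"])
w=robot.read_camera("wrist");cv2.imwrite("pics/c_wrist.png",w["img"][:,:,::-1])
print(robot.boxes_of(w,"canister_grip"),proj(w,[.511,.067,.185]))
E
```

```text
time: 3.3
ee_pos: [0.5106, 0.0671, 0.4247]
tcp_rot: [180.0, 0.0, 84.2]
contact_force: [0.2, 0.7, -0.6]
finger_gap: 0.0852
3.3 [0.5106048  0.06706711 0.42468136] [1.79998671e+02 6.73636974e-03 8.41524893e+01] [ 7.48464873e+00  1.23246697e+01  3.96723269e-01  7.80723138e+01
 -6.86126416e-03  1.33321594e+01]
[] [255.7000181  199.29757988]
```

View pics/c_wrist.png

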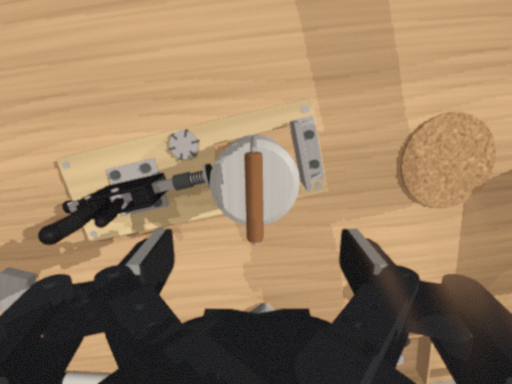

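The wrist view shows the bar vertical at u≈255, v 152-242, centred between the jaws and matching the prediction (255.7,199). The mat is at (448,160).

```bash
python3 - <<'E'
from h import *
w=robot.read_camera("wrist")
for u,v,z in[(255,152,.185),(255.5,242,.185),(255,197,.185),(448,160,.006),(58,163,.018),(306,101,.018),(326,190,.018),(208,174,.046)]: print((u,v),at_z(w,u,v,z).round(4))
print([(b["extent"],b["score"]) for b in robot.boxes_of(w,"cork_mat")])
crop(w,"c2",30,90,340,250,2)
E
```

```text
(255, 152) [0.474  0.0702 0.185 ]
(255.5, 242) [0.5475 0.0631 0.185 ]
(255, 197) [0.5091 0.0666 0.185 ]
(448, 160) [0.5377 0.3397 0.006 ]
(58, 163) [ 0.4851 -0.2073  0.018 ]
(306, 101) [0.4388 0.139  0.018 ]
(326, 190) [0.561  0.1603 0.018 ]
(208, 174) [0.5161 0.005  0.046 ]
[([400.8, 109.7, 495.1, 205.4], 0.76)]
```

```bash
python3 -m handwheel '0 0 -40 0 0 0.05 85; 0 0 -85 0 0 0.05 85; 0 0 -85 0 0 0.05 85; 0 0 -85 0 0 0.05 85'
python3 - <<'E'
from h import *
s=robot.state();print(s["ee_pos"],s["contact_force"])
s=robot.read_camera("scene");crop(s,"d",175,50,335,210,4)
E
```

```text
time: 4.0
ee_pos: [0.5111, 0.0671, 0.3411]
tcp_rot: [179.9, -0.0, 84.6]
contact_force: [0.3, -0.3, -0.2]
finger_gap: 0.0848
[0.5110893  0.06713598 0.34113735] [ 0.3444428  -0.3259061  -0.18648453]
```

View pics/c2.png

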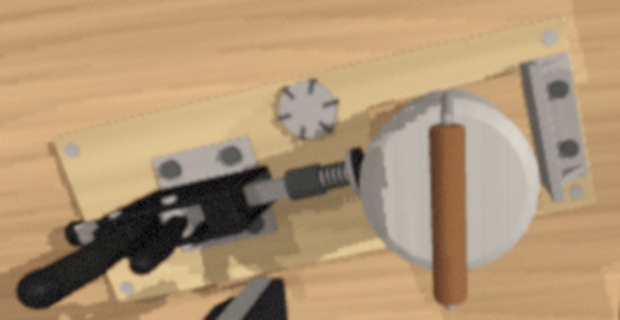

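View pics/d.png

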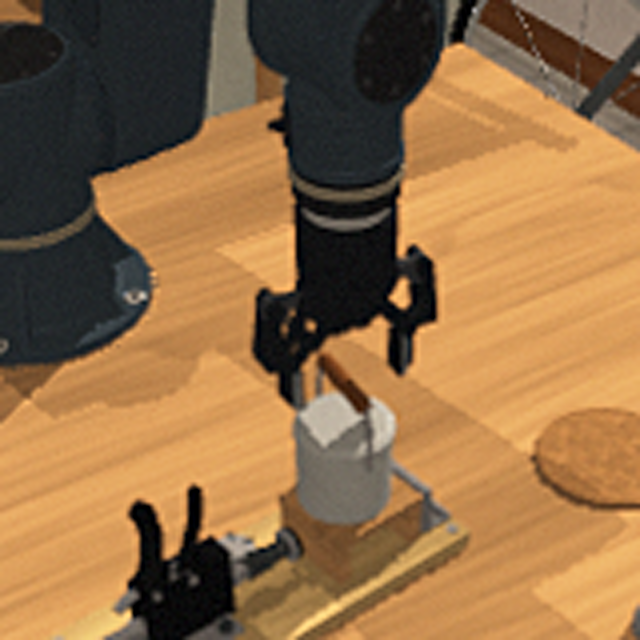

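The fingers straddle the bar; closing now.

```bash
python3 -m handwheel '0 0 0 0 0 0 5; 0 0 0 0 0 0 5; 0 0 0 0 0 0 5; 0 0 0 0 0 0 5; 0 0 0 0 0 0 5; 0 0 0 0 0 0 5; 0 0 0 0 0 0 5; 0 0 0 0 0 0 5' 60
python3 -m handwheel '0 0 10 0 0 0 5; 0 0 25 0 0 0 5; 0 0 45 0 0 0 5; 0 0 65 0 0 0 5; 0 0 65 0 0 0 5'
python3 - <<'E'
from h import *
s=robot.read_camera("scene");crop(s,"e",175,50,375,210,4)
E
```

```text
time: 5.05
ee_pos: [0.5106, 0.067, 0.3399]
tcp_rot: [180.0, 0.0, 84.7]
contact_force: [-0.5, -2.6, 5.4]
finger_gap: 0.0118
time: 5.68
ee_pos: [0.511, 0.0672, 0.4064]
tcp_rot: [179.8, -0.0, 84.7]
contact_force: [-0.2, -0.2, -4.6]
finger_gap: 0.012
```

View pics/e.png

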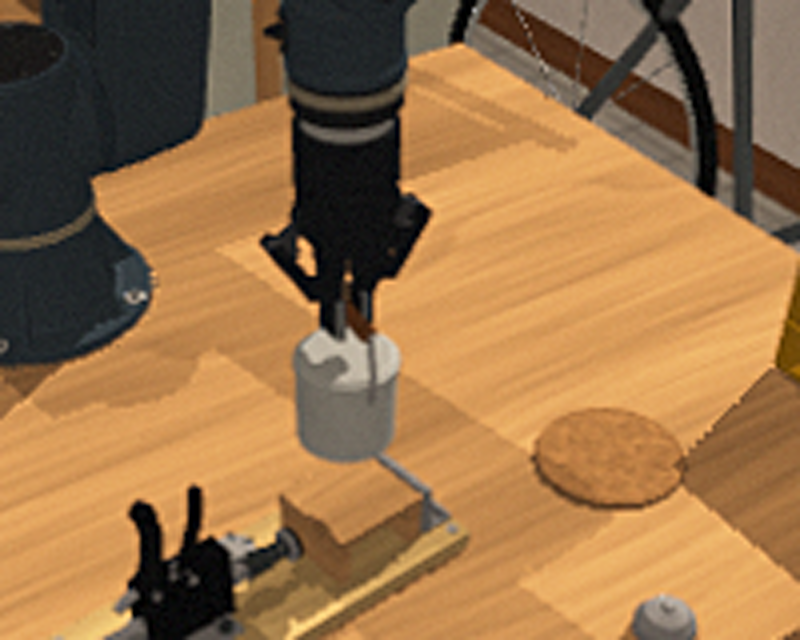

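The canister is lifted cleanly and hangs upright. Next I carry it to the mat.

```bash
python3 -m handwheel '2 15 0 0 0 0 5; 5 45 0 0 0 0 5; 9 85 0 0 0 0 5; 14 128 0 0 0 0 5; 19 170 0 0 0 0 5; 23 208 0 0 0 0 5; 27 240 0 0 0 0 5; 29 260 0 0 0 0 5; 30 271 0 0 0 0 5; 30 271 -10 0 0 0 5; 30 271 -30 0 0 0 5; 30 271 -55 0 0 0 5; 30 271 -80 0 0 0 5; 30 271 -98 0 0 0 5; 30 271 -108 0 0 0 5; 30 271 -112 0 0 0 5; 30 271 -112 0 0 0 5; 30 271 -112 0 0 0 5'
python3 - <<'E'
from h import *
s=robot.read_camera("scene");crop(s,"f",250,80,400,200,5)
E
```

```text
time: 7.98
ee_pos: [0.5408, 0.3381, 0.2934]
tcp_rot: [179.9, -0.0, 84.7]
contact_force: [0.7, -0.4, -5.0]
finger_gap: 0.0122
```

View pics/f.png

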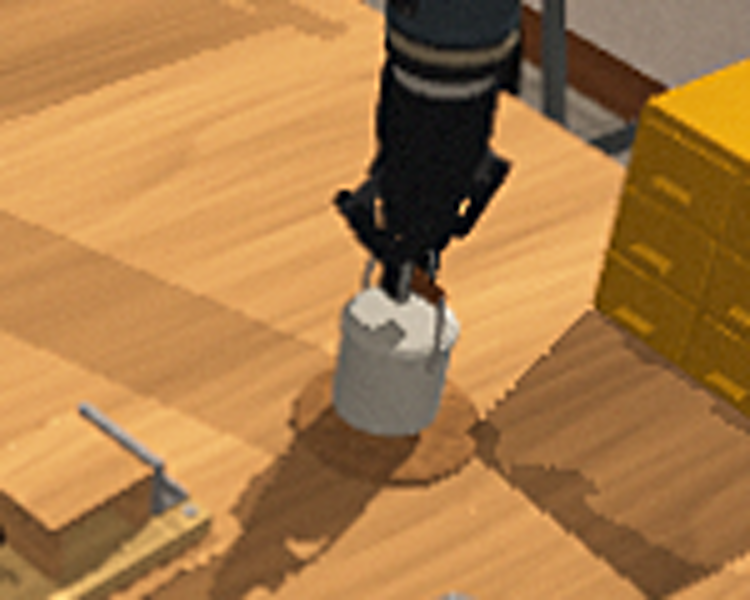

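The canister hangs about 15 mm over the mat centre. Lowering gently.

```bash
python3 -m handwheel '0 0 -8 0 0 0 5; 0 0 -12 0 0 0 5; 0 0 -14 0 0 0 5; 0 0 -15 0 0 0 5;0 0 -15 0 0 0 5'

```

```text
time: 8.65
ee_pos: [0.5407, 0.338, 0.2781]
tcp_rot: [180.0, -0.0, 84.7]
contact_force: [-1.5, -1.6, -0.5]
finger_gap: 0.0121
```

```bash
python3 -m handwheel '0 0 -0.6 0 0 0 5; 0 0 -0.6 0 0 0 5'
python3 -m handwheel '0 0 0 0 0 0 14; 0 0 0 0 0 0 25; 0 0 0 0 0 0 45; 0 0 0 0 0 0 70; 0 0 0 0 0 0 70;0 0 0 0 0 0 70; 0 0 10 0 0 0 70; 0 0 35 0 0 0 70; 0 0 75 0 0 0 70; 0 0 135 0 0 0 70; 0 0 135 0 0 0 70'
python3 - <<'E'
from h import *
s=robot.read_camera("scene");crop(s,"g",250,80,400,200,5)
s=robot.read_camera("wrist");crop(s,"gw",0,0,512,384,1.5)
E
```

```text
time: 8.9
ee_pos: [0.5407, 0.338, 0.278]
tcp_rot: [179.9, -0.0, 84.7]
contact_force: [-1.7, -2.8, 5.4]
finger_gap: 0.012
time: 10.28
ee_pos: [0.5411, 0.3384, 0.4181]
tcp_rot: [179.6, -0.3, 84.7]
contact_force: [0.7, -0.5, -0.5]
finger_gap: 0.0695
```

View pics/g.png

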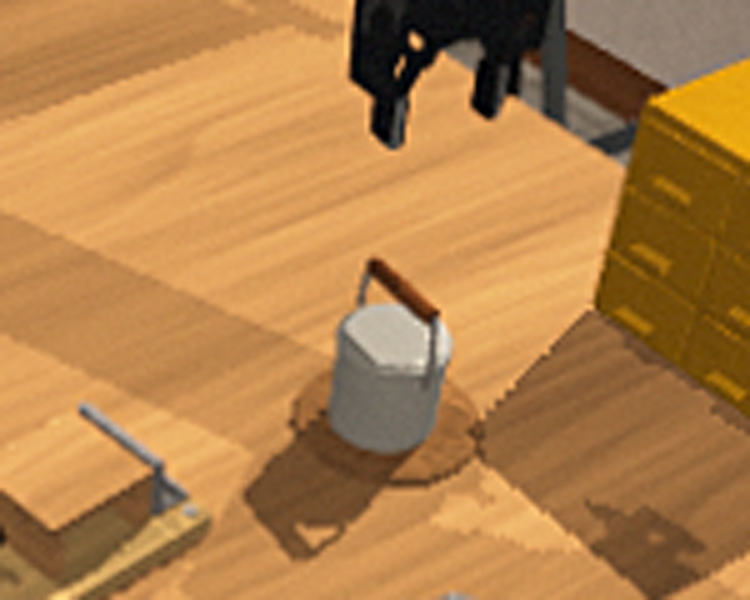

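View pics/gw.png

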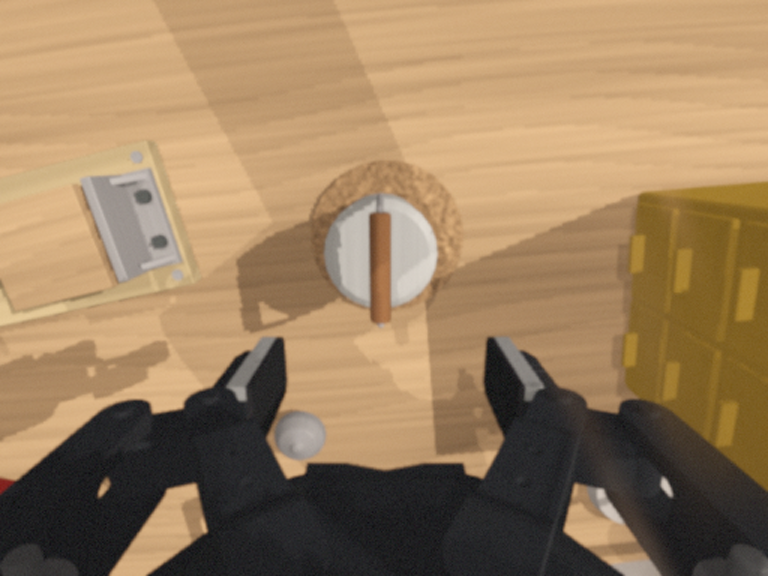

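The canister stands upright near the mat's centre, and its foot lies fully inside the mat. Now I move over the clamp to look.

```bash
python3 -m handwheel '0 -50 0 0 0 0.5 85; -3 -110 0 0 0 1 85; -5 -170 0 0 0 2 85; -7 -230 0 0 0 2.05 85; -8 -290 0 0 0 2.05 85; -9 -350 0 0 0 2.05 85; -9 -400 0 0 0 2.05 85; -9 -400 0 0 0 2.05 85;-9 -400 0 0 0 2.05 85'
python3 - <<'E'
from h import *
t=robot.read_camera("wrist");crop(t,"h_w",0,0,512,384,1.5)
np.save("h_w.npy",t,allow_pickle=True)
t=robot.read_camera("scene");crop(t,"h_s",175,130,300,240,6)
np.save("h_s.npy",t,allow_pickle=True)
E
```

```text
time: 11.5
ee_pos: [0.5313, -0.0619, 0.4111]
tcp_rot: [-179.9, -0.0, 96.9]
contact_force: [0.3, 0.3, 0.4]
finger_gap: 0.085
```

View pics/h_w.png

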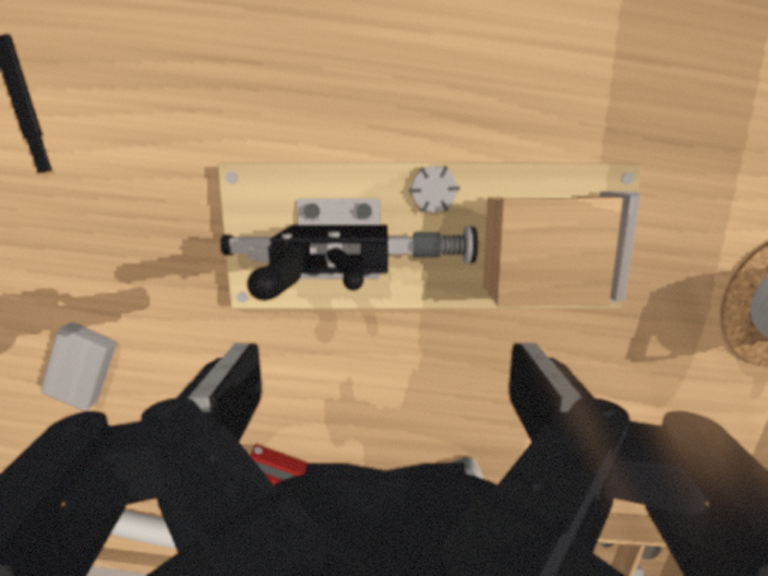

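View pics/h_s.png

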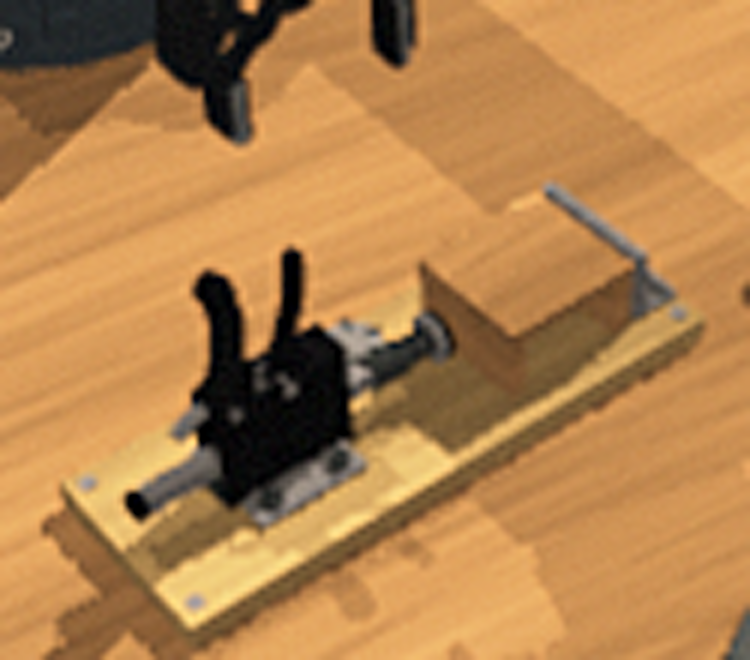

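The wrist view shows the board edges horizontal in the image, so the yaw is right. Grip top is at crop (266,282), trigger top (353,278), pad face u≈477 and riser edge u≈487-499. There is a gap between pad and riser.

```bash
python3 - <<'E'
from h import *
w=np.load("h_w.npy",allow_pickle=True).item();s=np.load("h_s.npy",allow_pickle=True).item()
W=lambda x,y:(w,(x+.5)/1.5-.5,(y+.5)/1.5-.5)
S=lambda x,y:(s,175+(x+.5)/6-.5,130+(y+.5)/6-.5)
g=tri([W(266,282),S(209,287)]);t=tri([W(353,278),S(291,258)])
print("grip top",g,"trig top",t)
cs=np.array([at_z(*W(x,y),.018) for x,y in[(219,163),(640,163),(625,305),(230,307)]]);print(cs.round(4),[np.linalg.norm(cs[i]-cs[(i+1)%4]).round(4) for i in range(4)]);o=cs.mean(0)
a=np.array([np.cos(np.radians(97)),np.sin(np.radians(97)),0]);b=np.array([-a[1],a[0],0])
st=at_z(*W(612,246),.046) ; pf=at_z(*W(479,245),.046)
print("centre",o,"long ang",np.degrees(np.arctan2(*(cs[1]-cs[0])[[1,0]])),np.degrees(np.arctan2(*(cs[2]-cs[3])[[1,0]])))
for n,X in dict(g=g,t=t,pf=pf,st=st,tail=at_z(*W(222,244),.046)).items(): print(n,X.round(4),"board",((X-o)@a).round(4),((X-o)@b).round(4))
for z in(.158,.163,.168): print(z,[((at_z(*W(x,y),z)-o)@a).round(4) for x,y in((266,282),(353,278))],[((at_z(*W(x,y),z)-o)@b).round(4) for x,y in((266,282),(353,278))])
E
```

```text
grip top [ 0.53160606 -0.12692953  0.16280765] trig top [ 0.52630494 -0.07996124  0.15489807]
[[ 0.4784 -0.2076  0.018 ]
 [ 0.4344  0.1449  0.018 ]
 [ 0.5594  0.1656  0.018 ]
 [ 0.6051 -0.1947  0.018 ]] [np.float64(0.3552), np.float64(0.1267), np.float64(0.3632), np.float64(0.1274)]
centre [ 0.51930508 -0.02298104  0.018     ] long ang 97.12249921843222 97.23790533485592
g [ 0.5316 -0.1269  0.1628] board -0.1047 0.0005
t [ 0.5263 -0.08    0.1549] board -0.0574 -0.0
pf [0.5166 0.0139 0.046 ] board 0.037 -0.0018
st [0.5038 0.1228 0.046 ] board 0.1466 -0.0024
tail [ 0.5409 -0.1929  0.046 ] board -0.1713 -0.0007
0.158 [np.float64(-0.1047), np.float64(-0.0567)] [np.float64(-0.0017), np.float64(0.0006)]
0.163 [np.float64(-0.1033), np.float64(-0.0563)] [np.float64(-0.0003), np.float64(0.0019)]
0.168 [np.float64(-0.1018), np.float64(-0.0559)] [np.float64(0.0011), np.float64(0.0032)]
```

```bash
python3 - <<'E'
from h import *
s=np.load("h_s.npy",allow_pickle=True).item()
S=lambda x,y:(s,175+(x+.5)/6-.5,130+(y+.5)/6-.5)
o=np.array([.5193,-.023,0]);a=np.array([np.cos(np.radians(97.1)),np.sin(np.radians(97.1)),0]);b=np.array([-a[1],a[0],0])
def pl(c,u,v):
    C,r=ray(c,u,v);X=C+r*((o-C)@b)/(r@b);return np.round([(X-o)@a,X[2]],4)
c=s["img"];crop(s,"i_s",203,165,233,205,14)
# print dark extents per row
g=c.max(2)
for v in range(171,200): 
    xs=[u for u in range(200,232) if g[v,u]<70]
    runs=[];
    for u in xs:
        if runs and u==runs[-1][1]+1: runs[-1][1]=u
        else: runs.append([u,u])
    print(v,[(r,pl(s,r[0]-.5,v).tolist(),pl(s,r[1]+.5,v).tolist()) for r in runs])
E
```

```text
171 []
172 [([222, 224], [-0.0634, 0.1607], [-0.0528, 0.1546])]
173 [([222, 224], [-0.0638, 0.1569], [-0.0532, 0.1507])]
174 [([222, 224], [-0.0642, 0.153], [-0.0536, 0.1468])]
175 [([222, 224], [-0.0645, 0.1491], [-0.0539, 0.1428])]
176 [([208, 212], [-0.1124, 0.1735], [-0.0958, 0.1637]), ([222, 224], [-0.0649, 0.1452], [-0.0543, 0.1389])]
177 [([208, 212], [-0.1129, 0.1698], [-0.0963, 0.1599]), ([222, 224], [-0.0653, 0.1413], [-0.0546, 0.1349])]
178 [([208, 213], [-0.1133, 0.1661], [-0.0934, 0.1541]), ([222, 224], [-0.0657, 0.1374], [-0.055, 0.131])]
179 [([208, 213], [-0.1138, 0.1624], [-0.0938, 0.1503]), ([222, 224], [-0.0661, 0.1335], [-0.0554, 0.127])]
180 [([209, 213], [-0.111, 0.1566], [-0.0943, 0.1464]), ([222, 224], [-0.0665, 0.1295], [-0.0558, 0.1229])]
181 [([209, 214], [-0.1115, 0.1528], [-0.0913, 0.1405]), ([222, 224], [-0.0669, 0.1255], [-0.0561, 0.1189])]
182 [([210, 214], [-0.1087, 0.147], [-0.0918, 0.1366]), ([222, 224], [-0.0673, 0.1215], [-0.0565, 0.1148])]
183 [([210, 214], [-0.1092, 0.1432], [-0.0922, 0.1326]), ([221, 223], [-0.0713, 0.1197], [-0.0605, 0.113])]

[... 1035 characters left out ...]
[219, 221], [-0.0827, 0.0831], [-0.0718, 0.076]), ([223, 231], [-0.0682, 0.0736], [-0.0342, 0.0514])]
194 [([208, 217], [-0.1215, 0.1042], [-0.0867, 0.0813]), ([219, 222], [-0.0832, 0.0789], [-0.0686, 0.0693]), ([224, 231], [-0.0649, 0.0669], [-0.0345, 0.0469])]
195 [([207, 222], [-0.1254, 0.1024], [-0.069, 0.065]), ([224, 231], [-0.0653, 0.0626], [-0.0349, 0.0424])]
196 [([207, 231], [-0.126, 0.0983], [-0.0352, 0.0379])]
197 [([209, 231], [-0.1197, 0.0897], [-0.0356, 0.0334])]
198 [([209, 213], [-0.1203, 0.0856], [-0.1029, 0.0739]), ([215, 231], [-0.0993, 0.0715], [-0.0359, 0.0288])]
199 [([210, 213], [-0.1174, 0.0792], [-0.1034, 0.0697]), ([215, 231], [-0.0998, 0.0673], [-0.0363, 0.0243])]
```

View pics/i_s.png

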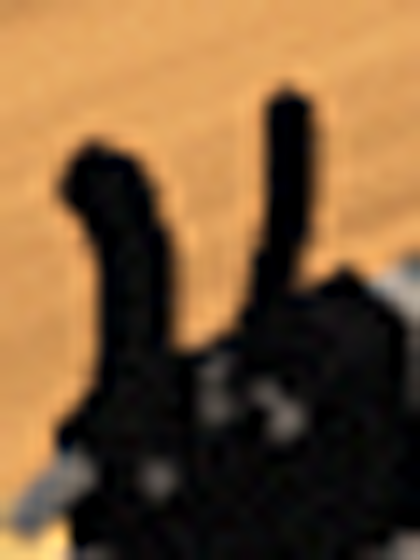

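Along the centre plane at height 135, the grip rear is at board x≈-0.110 and the trigger front at ≈-0.054. They are 56 apart, as given. I enter at -0.083.

```bash
python3 -m handwheel '-2 -25 0 0 0 0 85; -2 -43.5 0 0 0 0 85; -2 -43.5 -20 0 0 0 85; -2 -43.5 -55 0 0 0 85; -2 -43.5 -90 0 0 0 85; -2 -43.5 -115 0 0 0 85; -2 -43.5 -126 0 0 0 85; -2 -43.5 -126 0 0 0 85; -2 -43.5 -126 0 0 0 85' 20
python3 - <<'E'
from h import *
t=robot.read_camera("wrist");crop(t,"j_w",0,0,512,384,1.5)
t=robot.read_camera("scene");crop(t,"j_s",175,130,300,240,6)
E
```

```text
time: 12.72
ee_pos: [0.5301, -0.1054, 0.2871]
tcp_rot: [179.9, 0.0, 97.0]
contact_force: [-0.3, 1.0, 0.4]
finger_gap: 0.0849
```

View pics/j_w.png

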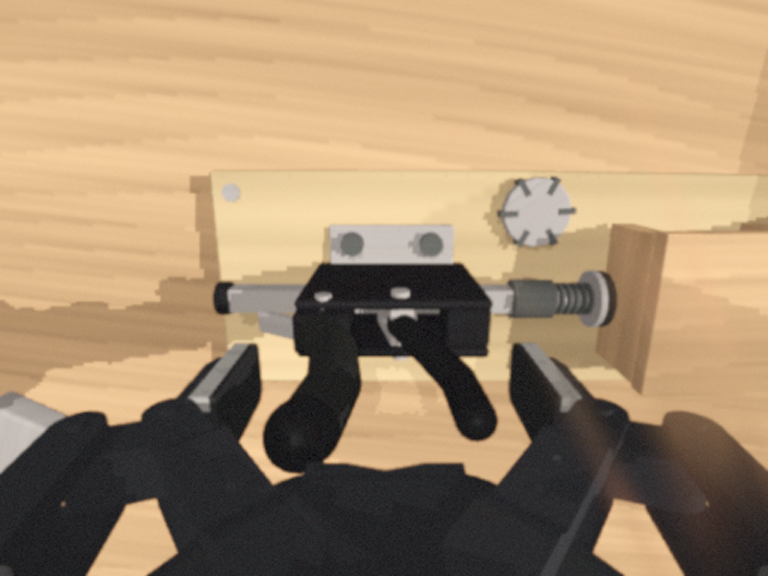

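View pics/j_s.png

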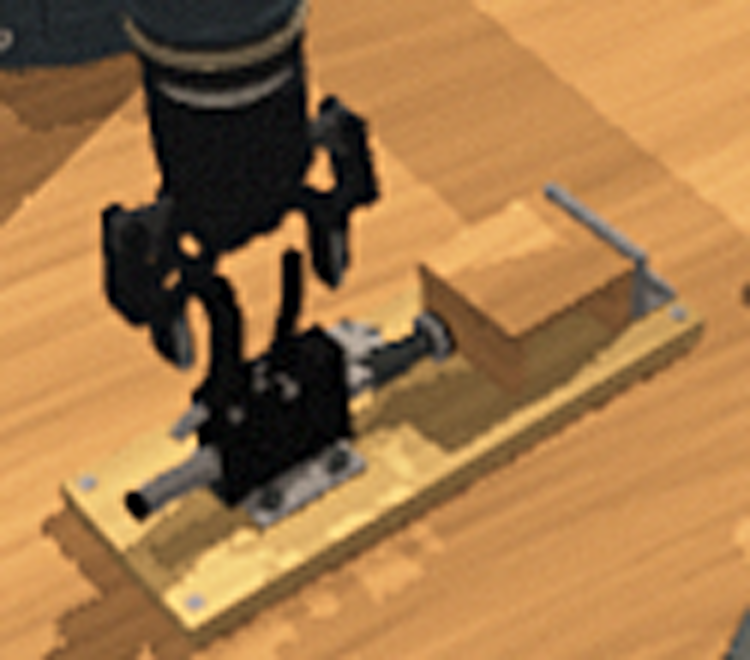

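The fingers straddle grip and trigger with clearance, and contact force is about 0. First squeeze follows.

```bash
python3 -m handwheel '0 0.5 0 0 0 0 70; 0 0.5 0 0 0 0 60; 0 0.5 0 0 0 0 60; 0.2 -2 0 0 0 0 54; 0.5 -4.5 0 0 0 0 48; 0.8 -7 0 0 0 0 42; 1.2 -9.9 0 0 0 0 36; 1.2 -9.9 0 0 0 0 33; 1.2 -9.9 0 0 0 0 33; 1.2 -9.9 0 0 0 0 33' 30
python3 - <<'E'
from h import *
t=robot.read_camera("wrist");crop(t,"k_w",0,0,512,384,1.5)
t=robot.read_camera("scene");crop(t,"k_s",175,130,300,240,6)
E
```

```text
time: 14.08
ee_pos: [0.531, -0.115, 0.2876]
tcp_rot: [179.9, -0.1, 97.0]
contact_force: [-3.3, 4.1, 15.7]
finger_gap: 0.0363
```

View pics/k_w.png

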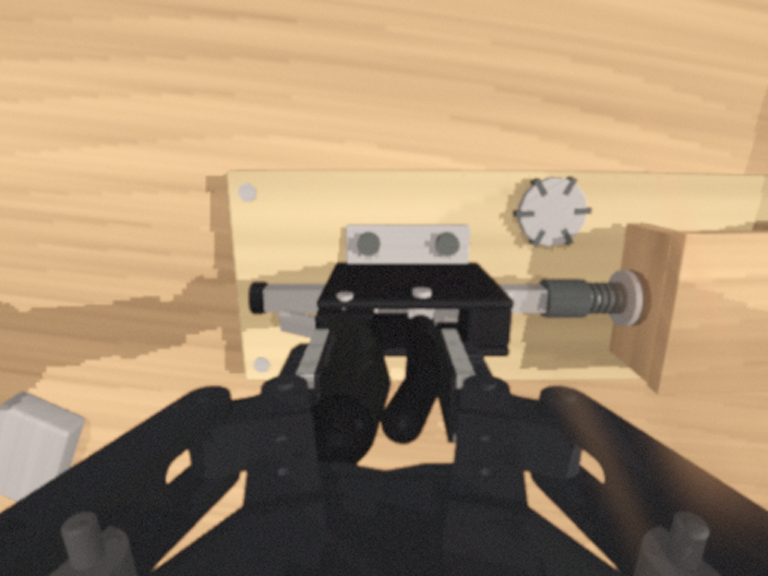

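View pics/k_s.png

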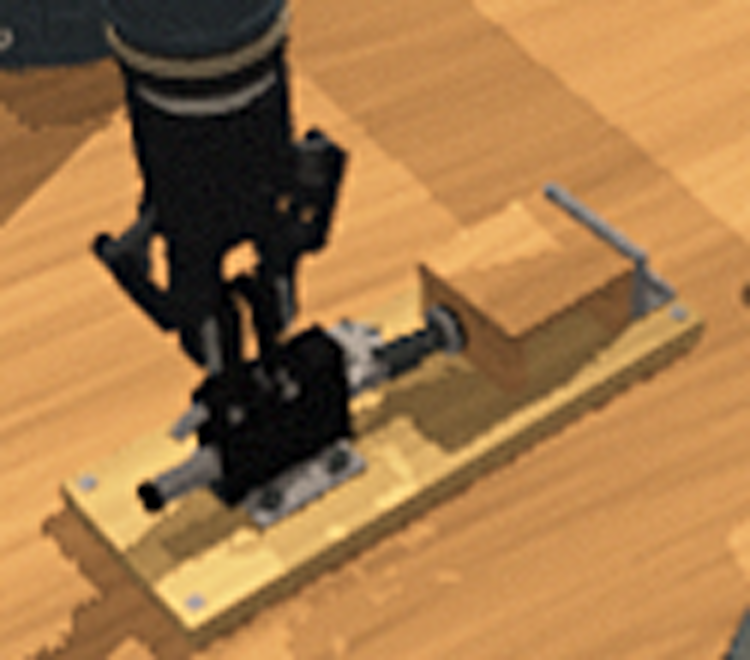

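```bash
cat >> h.py <<'E'
o=np.array([.5193,-.023,0]);a=np.array([np.cos(np.radians(97.1)),np.sin(np.radians(97.1)),0]);b=np.array([-a[1],a[0],0])
def bx(X): return round(float((X-o)@a)*1000,1),round(float((X-o)@b)*1000,1)
def W(p,x,y,z): return bx(at_z(p,(x+.5)/1.5-.5,(y+.5)/1.5-.5,z))
def S(p,x,y,z): return bx(at_z(p,175+(x+.5)/6-.5,130+(y+.5)/6-.5,z))
E
python3 - <<'E'
from h import *
w=robot.read_camera("wrist");s=robot.read_camera("scene")
print("tail",W(w,249,297,.046),"pad face",W(w,648,297,.046),"riser edge",W(w,686,233,.068), "stop", )
print("screw",W(w,248,192,.018))
hw=np.load("h_w.npy",allow_pickle=True).item()
print("before: tail",W(hw,221,244,.046),"pad",W(hw,479,245,.046),"riser edge",W(hw,502,200,.068),"screw",W(hw,232,177,.018))
print("scene tail before/after",S(s,135,505,.046),S(s,149,497,.046))
E
```

```text
tail (-163.5, -0.8) pad face (49.2, -1.2) riser edge (47.6, 36.9) stop
screw (-168.3, 52.0)
before: tail (-172.1, -0.4) pad (37.0, -1.9) riser edge (47.2, 35.8) screw (-168.2, 51.8)
scene tail before/after (-167.9, 0.6) (-159.3, 0.6)
```

The tail moved about +8.6 mm (both cameras), and the pad now stands close to the riser. I release and look again.

```bash
python3 -m handwheel '-0.3 2.5 0 0 0 0 42; -0.7 6 0 0 0 0 50; -1.2 10 0 0 0 0 60; -1.2 10 0 0 0 0 62; -1.2 10 0 0 0 0 62;-1.2 10 0 0 0 0 62' 30
python3 - <<'E'
from h import *
t=robot.read_camera("wrist");crop(t,"l_w",0,0,512,384,1.5)
t=robot.read_camera("scene");crop(t,"l_s",175,130,300,240,6)
E
```

```text
time: 15.02
ee_pos: [0.5296, -0.1054, 0.286]
tcp_rot: [-180.0, 0.0, 97.0]
contact_force: [-0.5, 0.7, 0.5]
finger_gap: 0.0623
```

View pics/l_w.png

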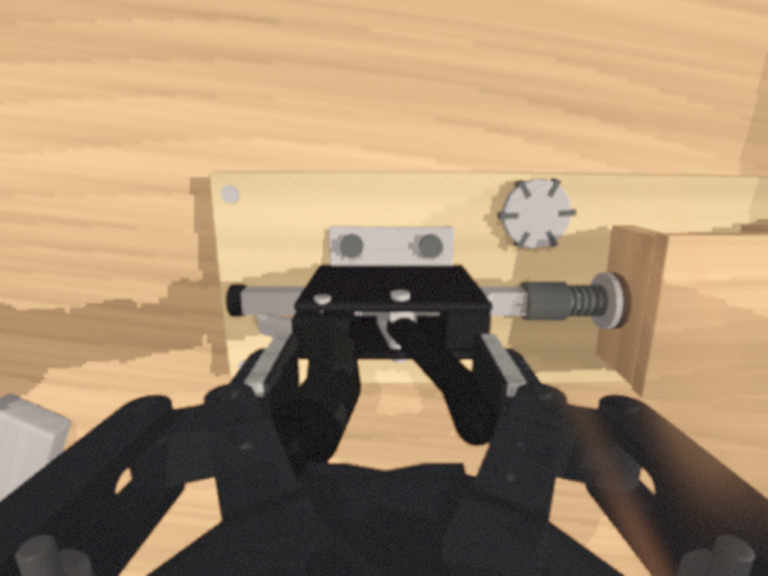

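View pics/l_s.png

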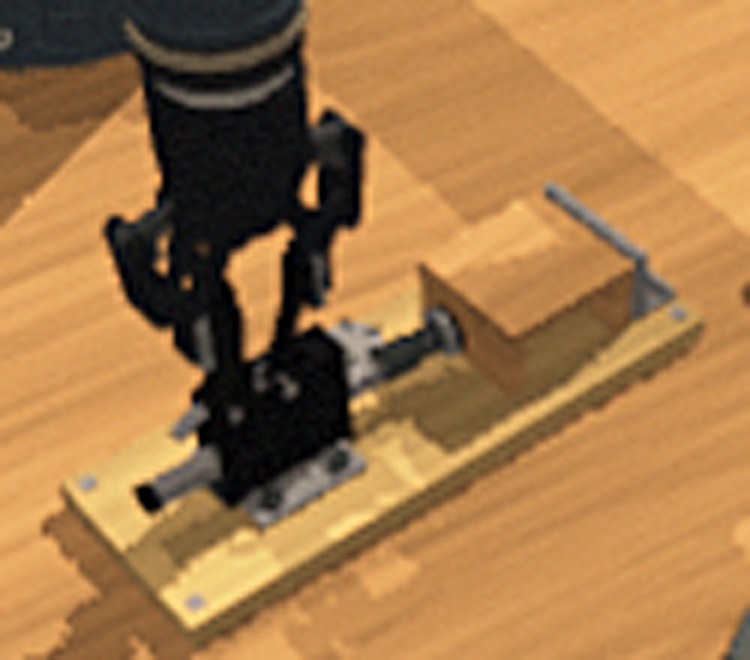

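```bash
python3 - <<'E'
from h import *
w=robot.read_camera("wrist");cv2.imwrite("pics/l_raw.png",w["img"][:,:,::-1])
for x in(214,228): print("tail",W(w,x,299,.046))
for x in(616,631): print("pad",W(w,x,299,.046),W(w,x,299,.056))
print("riser edge top",W(w,667,234,.068),"bottom near",W(w,640,392,.018),W(w,600,360,.018))
top=robot.read_camera("top");crop(top,"l_top",185,185,330,260,5)
E
```

```text
tail (-172.3, -0.5)
tail (-164.8, -0.5)
pad (40.0, -0.9) (34.2, 2.4)
pad (48.2, -0.9) (42.0, 2.3)
riser edge top (46.7, 37.4) bottom near (81.9, -73.0) (52.2, -50.0)
```

View pics/l_top.png

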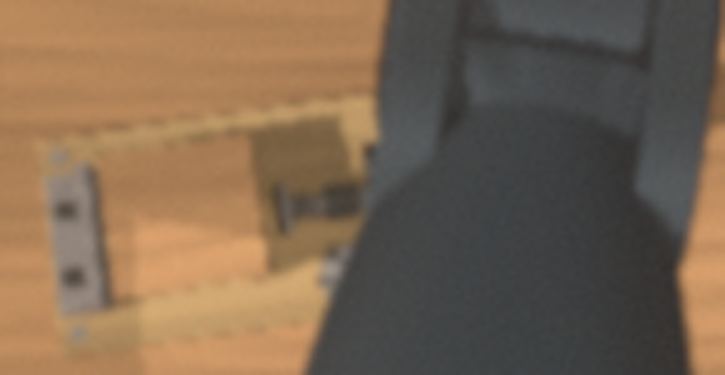

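```bash
python3 - <<'E'
from h import *
t=robot.read_camera("top")
T=lambda x,y,z:bx(at_z(t,185+(x+.5)/5-.5,185+(y+.5)/5-.5,z))
print("pad",T(279,208,.046),"riser near edge",T(258,200,.068),T(251,150,.068),T(266,262,.068),"riser far",T(102,230,.068),"stop inner edge",T(97,210,.085))
crop(t,"m_top",195,205,265,250,10)
E
```

```text
pad (38.0, -4.3) riser near edge (48.4, -8.5) (48.5, -37.8) (48.7, 27.5) riser far (139.6, -4.6) stop inner edge (138.9, -14.6)
```

View pics/m_top.png

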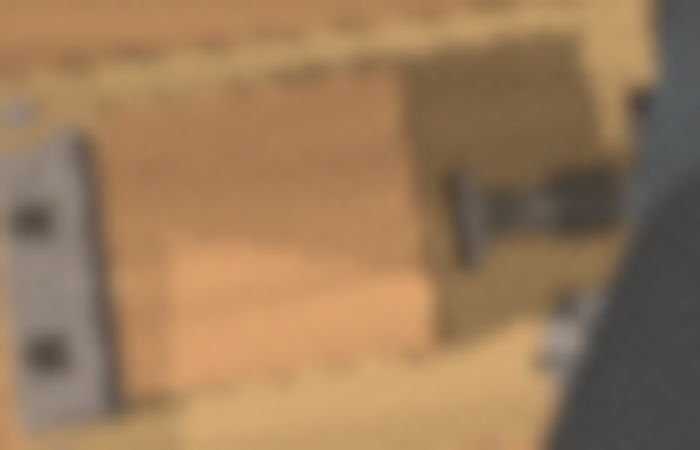

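Pad face ≈38-40 mm and riser edge ≈48.5 mm in board x, so a gap of about 10 mm and bar at ≈12.5 mm. Second squeeze follows, rising a little with the pads' swing.

```bash
python3 -m handwheel '0 0.5 0 0 0 0 59; 0.2 -2 0.3 0 0 0 54; 0.5 -4.5 0.8 0 0 0 48; 0.8 -7 1.6 0 0 0 42; 1.2 -9.9 2.5 0 0 0 36; 1.2 -9.9 3 0 0 0 33; 1.2 -9.9 3 0 0 0 33; 1.2 -9.9 3 0 0 0 33' 30
python3 - <<'E'
from h import *
w=robot.read_camera("wrist");crop(w,"n_w",0,0,512,384,1.5)
t=robot.read_camera("top");crop(t,"n_top",195,205,265,250,10)
E
python3 -m handwheel '-0.3 2.5 -0.5 0 0 0 42; -0.7 6 -1.5 0 0 0 50; -1.2 10 -3 0 0 0 60; -1.2 10 -3 0 0 0 62; -1.2 10 -3 0 0 0 62;-1.2 10 -3 0 0 0 62' 30
python3 - <<'E'
from h import *
w=robot.read_camera("wrist");crop(w,"o_w",0,0,512,384,1.5)
t=robot.read_camera("top");crop(t,"o_top",195,205,265,250,10)
E
```

```text
time: 16.27
ee_pos: [0.531, -0.115, 0.2894]
tcp_rot: [179.9, -0.0, 97.0]
contact_force: [0.8, 1.4, 6.7]
finger_gap: 0.0361
time: 17.12
ee_pos: [0.5296, -0.1053, 0.2861]
tcp_rot: [180.0, 0.0, 97.0]
contact_force: [-0.3, -0.3, 0.0]
finger_gap: 0.0618
```

View pics/n_w.png

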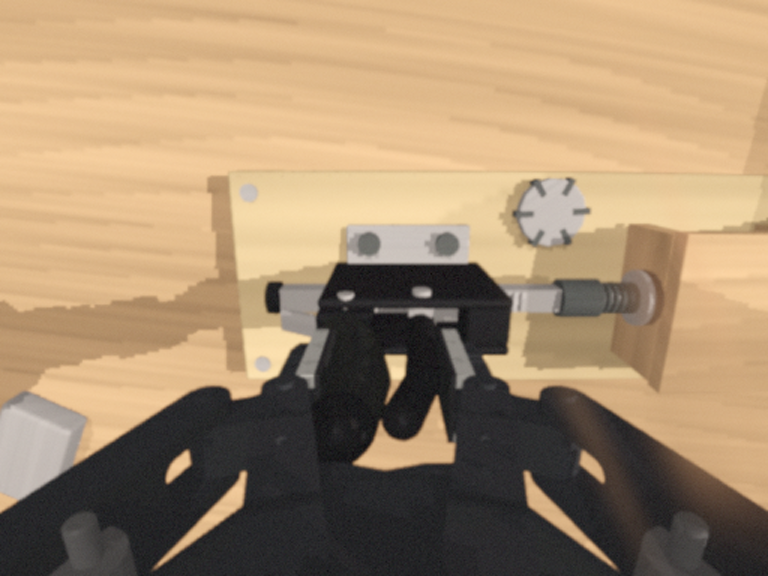

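View pics/o_w.png

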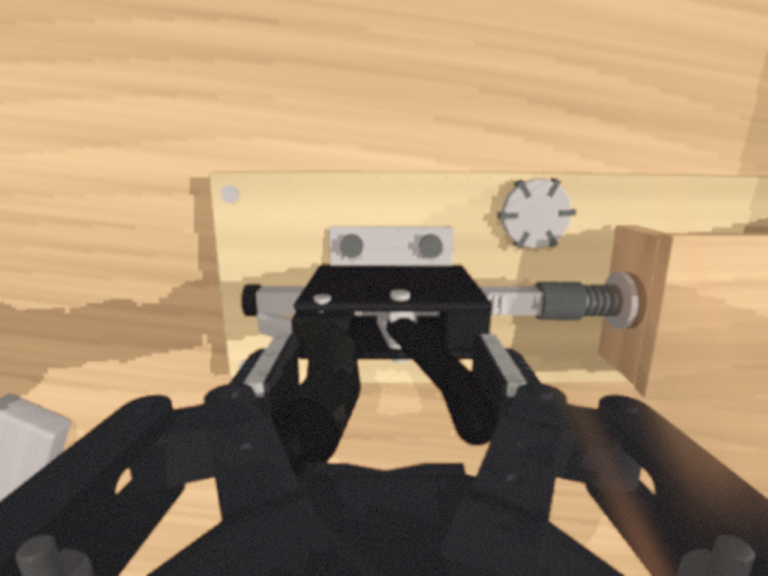

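View pics/o_top.png

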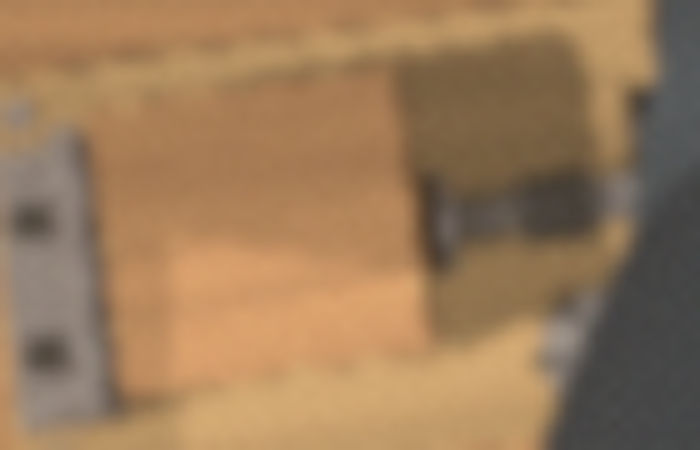

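Tail advanced another ~8 mm. The pad now touches the riser, whose near edge moved about 2 mm. Worst case, another full squeeze still stays well short of crushing, so third squeeze.

```bash
python3 -m handwheel '0 0.5 0 0 0 0 59; 0.2 -2 0.3 0 0 0 54; 0.5 -4.5 0.8 0 0 0 48; 0.8 -7 1.6 0 0 0 42; 1.2 -9.9 2.5 0 0 0 36; 1.2 -9.9 3 0 0 0 33; 1.2 -9.9 3 0 0 0 33; 1.2 -9.9 3 0 0 0 33' 30
python3 - <<'E'
from h import *
w=robot.read_camera("wrist");crop(w,"p_w",0,0,512,384,1.5)
t=robot.read_camera("top");crop(t,"p_top",195,205,265,250,10)
E
```

```text
time: 18.23
ee_pos: [0.5309, -0.115, 0.2895]
tcp_rot: [179.9, -0.0, 97.0]
contact_force: [-0.1, 0.4, 5.9]
finger_gap: 0.036
```

View pics/p_w.png

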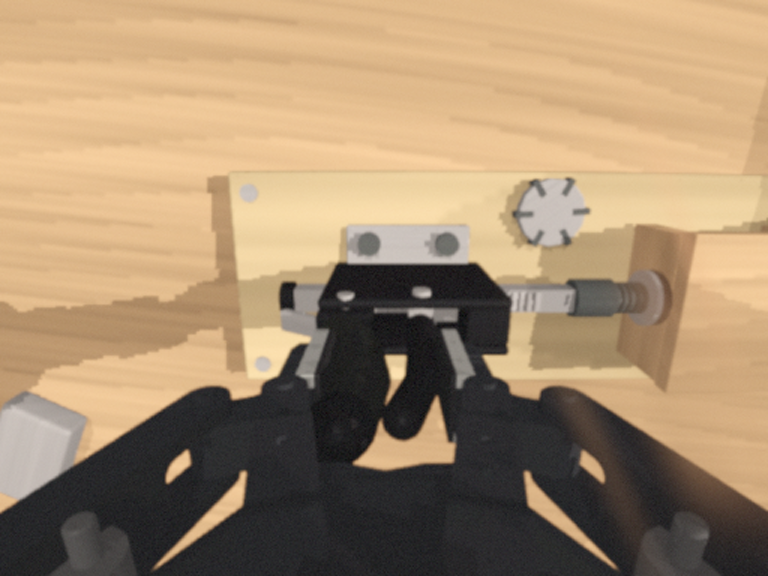

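View pics/p_top.png

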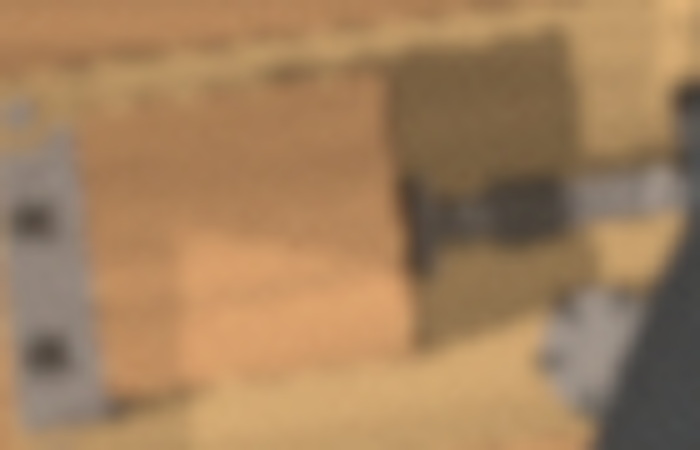

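The bar advanced ~8 mm here while the pad moved only ~4.5 mm. The riser seems seated and the spring partly compressed. I measure it precisely.

```bash
python3 - <<'E'
import cv2,numpy as np
ims={n:cv2.imread(f"pics/{n}_w.png") for n in "jlonkp"}
rows=[]
for n in "jloknp":
    rows.append(cv2.resize(ims[n][262:332,480:700],None,fx=3,fy=1.4,interpolation=cv2.INTER_CUBIC))
cv2.imwrite("pics/cmp.png",np.vstack(rows)[:600])
g={n:ims[n].mean(2).astype(np.float32) for n in ims}
def tm(src,dst,x0,x1,y0=275,y1=325):
    t=ims[src][y0:y1,x0:x1]; r=cv2.matchTemplate(ims[dst][y0-3:y1+3,480:760],t,cv2.TM_CCOEFF_NORMED)
    _,m,_,loc=cv2.minMaxLoc(r); x=loc[0]; row=r[loc[1]]
    d=0
    if 0<x<len(row)-1: d=.5*(row[x-1]-row[x+1])/(row[x-1]-2*row[x]+row[x+1])
    return round(x+d+480-x0,2),round(float(m),3)
# sleeve in n: left edge ~553..605 ; pad 630..664
print("k->n sleeve",tm("k","n",540,592),"pad",tm("k","n",622,652))
print("n->p sleeve",tm("n","p",552,606),"pad",tm("n","p",634,664))
print("k->p sleeve",tm("k","p",540,592),"pad",tm("k","p",622,652))
print("bolt check n->p",tm("n","p",510,595,175,250),"riser edge",tm("n","p",665,700,226,262))
E
```

```text
k->n sleeve (np.float32(13.79), 0.979) pad (np.float32(12.48), 0.928)
n->p sleeve (np.float32(13.71), 0.976) pad (np.float32(8.06), 0.914)
k->p sleeve (np.float32(27.26), 0.967) pad (np.float32(20.58), 0.847)
bolt check n->p (np.float32(-0.17), 0.981) riser edge (np.float32(8.53), 0.983)
```

View pics/cmp.png

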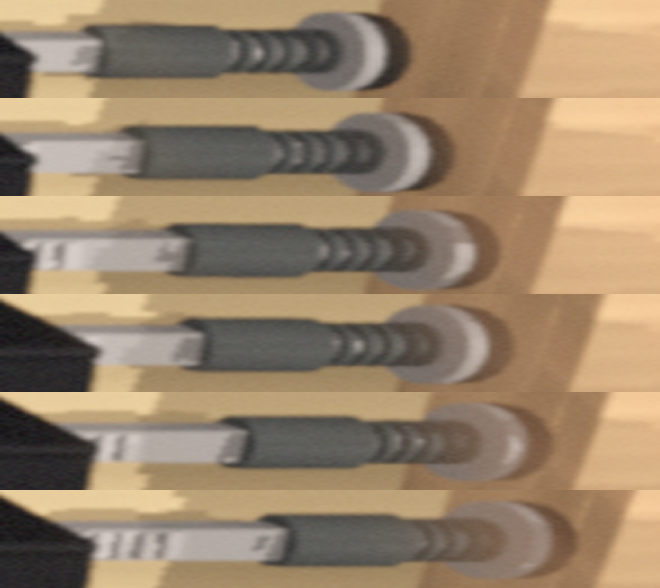

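From template shifts (13.7 px sleeve = 8 mm), the riser has seated and the pad is compressed about 3.6-3.9 mm. That is a bit short of 5. I release by roughly one tooth only (gap about 50), then re-squeeze partly and check.

```bash
python3 -m handwheel '-0.3 2 -0.5 0 0 0 40; -0.6 4.5 -1.2 0 0 0 45; -0.9 7 -1.8 0 0 0 50; -0.9 7 -1.8 0 0 0 50; -0.9 7 -1.8 0 0 0 50' 30
python3 - <<'E'
from h import *
w=robot.read_camera("wrist");crop(w,"q_w",0,0,512,384,1.5)
E
python3 -m handwheel '0.1 -1 0.3 0 0 0 48; 0.3 -2 0.5 0 0 0 46; 0.4 -3 0.8 0 0 0 44; 0.4 -3 0.8 0 0 0 44; 0.4 -3 0.8 0 0 0 44'
python3 - <<'E'
from h import *
w=robot.read_camera("wrist");crop(w,"r_w",0,0,512,384,1.5)
ims={n:cv2.imread(f"pics/{n}_w.png") for n in "noqrp"}
cv2.imwrite("pics/cmp2.png",np.vstack([cv2.resize(ims[n][262:332,480:700],None,fx=3,fy=1.5,interpolation=cv2.INTER_CUBIC) for n in "noqrp"]))
def tm(src,dst,x0,x1,y0=275,y1=325,lo=480,hi=768):
    t=ims[src][y0:y1,x0:x1]; r=cv2.matchTemplate(ims[dst][y0-5:y1+5,lo:hi],t,cv2.TM_CCOEFF_NORMED)
    _,m,_,loc=cv2.minMaxLoc(r); x=loc[0]; row=r[loc[1]];d=0
    if 0<x<len(row)-1: d=.5*(row[x-1]-row[x+1])/(row[x-1]-2*row[x]+row[x+1])
    return round(float(x+d+lo-x0),2),round(float(m),3)
for n in "qr": print(n,"sleeve",tm("p",n,566,622),"pad",tm("p",n,645,676),"fixed key",tm("p",n,510,595,175,250),"riser",tm("p",n,672,710,226,262))
E
```

```text
time: 18.95
ee_pos: [0.5299, -0.1084, 0.2872]
tcp_rot: [-180.0, 0.1, 96.9]
contact_force: [0.5, -5.6, 1.7]
finger_gap: 0.0498
time: 19.62
ee_pos: [0.5303, -0.1112, 0.2884]
tcp_rot: [180.0, 0.0, 97.0]
contact_force: [-1.2, -3.4, 5.6]
finger_gap: 0.0444
q sleeve (-11.77, 0.969) pad (-8.64, 0.953) fixed key (-9.34, 0.988) riser (-9.21, 0.986)
r sleeve (-5.71, 0.98) pad (-5.27, 0.975) fixed key (-5.56, 0.99) riser (-5.58, 0.992)
```

View pics/cmp2.png

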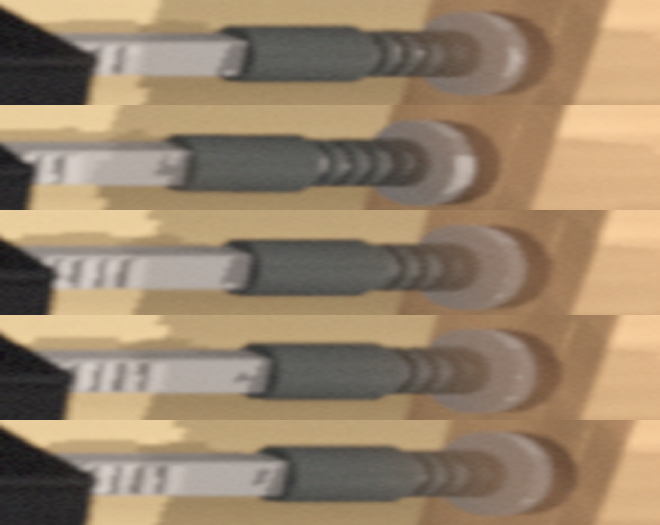

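View pics/r_w.png

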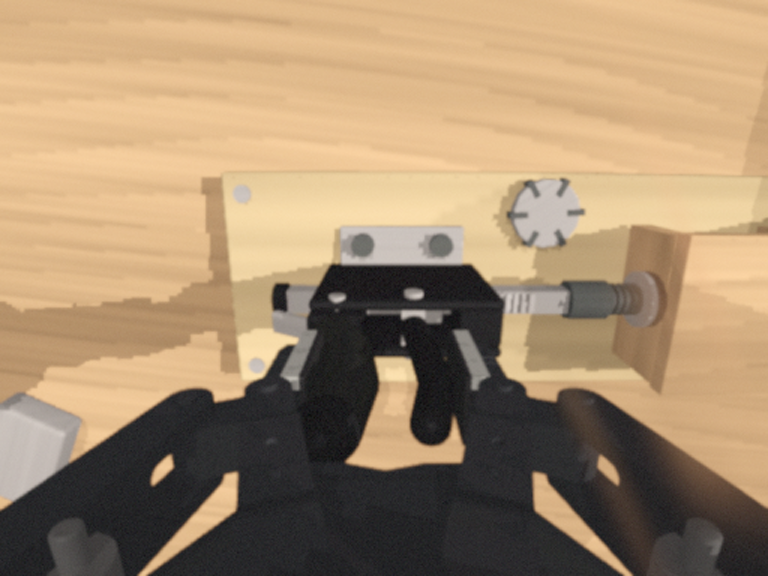

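With one tooth released, the bar is about 0.5 mm beyond the full-squeeze position at gap 44, so pad ≈4.3 mm. Another 2 mm of squeeze should give about 5 mm.

```bash
python3 -m handwheel '0.1 -0.4 0.1 0 0 0 43; 0.1 -0.8 0.2 0 0 0 42; 0.1 -0.8 0.2 0 0 0 42; 0.1 -0.8 0.2 0 0 0 42; 0.1 -0.8 0.2 0 0 0 42; 0.1 -0.8 0.2 0 0 0 42' 30
python3 - <<'E'
from h import *
w=robot.read_camera("wrist");crop(w,"s_w",0,0,512,384,1.5)
t=robot.read_camera("top");crop(t,"s_top",195,205,265,250,10)
s=robot.read_camera("scene");crop(s,"s_s",175,100,345,235,4.5)
ims={n:cv2.imread(f"pics/{n}_w.png") for n in "kps"}
def tm(src,dst,x0,x1,y0=275,y1=325,lo=480,hi=768):
    t=ims[src][y0:y1,x0:x1]; r=cv2.matchTemplate(ims[dst][y0-5:y1+5,lo:hi],t,cv2.TM_CCOEFF_NORMED)
    _,m,_,loc=cv2.minMaxLoc(r); x=loc[0]; row=r[loc[1]];d=0
    if 0<x<len(row)-1: d=.5*(row[x-1]-row[x+1])/(row[x-1]-2*row[x]+row[x+1])
    return round(float(x+d+lo-x0),2),round(float(m),3)
print("p->s sleeve",tm("p","s",566,622),"pad",tm("p","s",645,676),"fixed key",tm("p","s",510,595,175,250),"riser",tm("p","s",672,710,226,262))
print("k->s sleeve",tm("k","s",540,592),"pad",tm("k","s",622,652))
st=robot.state();print(st["time"],st["ee_pos"],st["finger_gap"])
E
```

```text
time: 20.42
ee_pos: [0.5304, -0.1121, 0.2887]
tcp_rot: [180.0, 0.0, 96.9]
contact_force: [-0.8, -4.6, 5.9]
finger_gap: 0.0422
p->s sleeve (-2.89, 0.979) pad (-3.89, 0.98) fixed key (-4.05, 0.994) riser (-4.0, 0.994)
k->s sleeve (24.79, 0.97) pad (16.67, 0.874)
20.575 [ 0.53035792 -0.11209679  0.28866795] 0.04234609281026501
```

View pics/s_w.png

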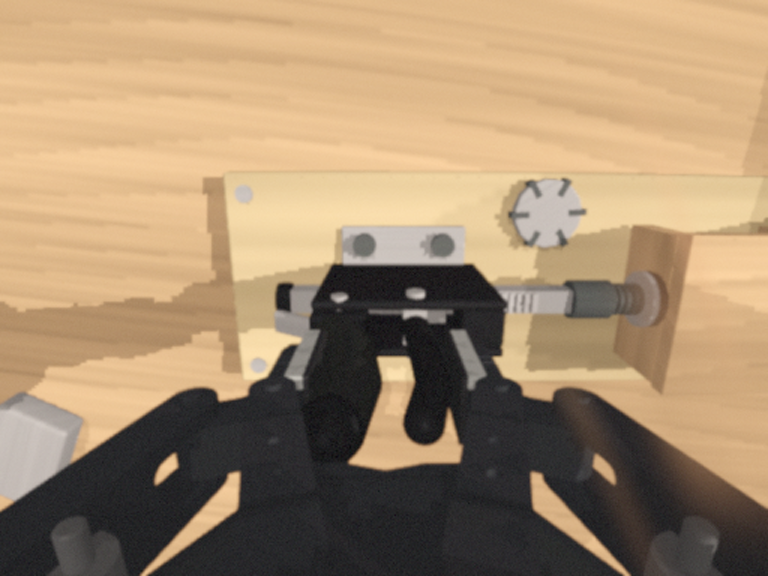

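View pics/s_top.png

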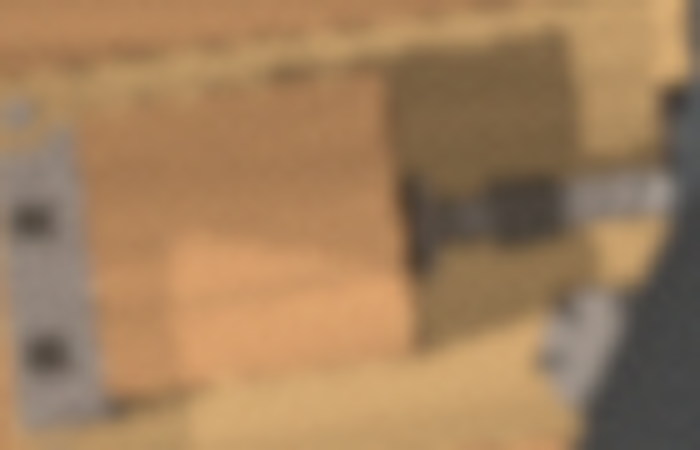

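View pics/s_s.png

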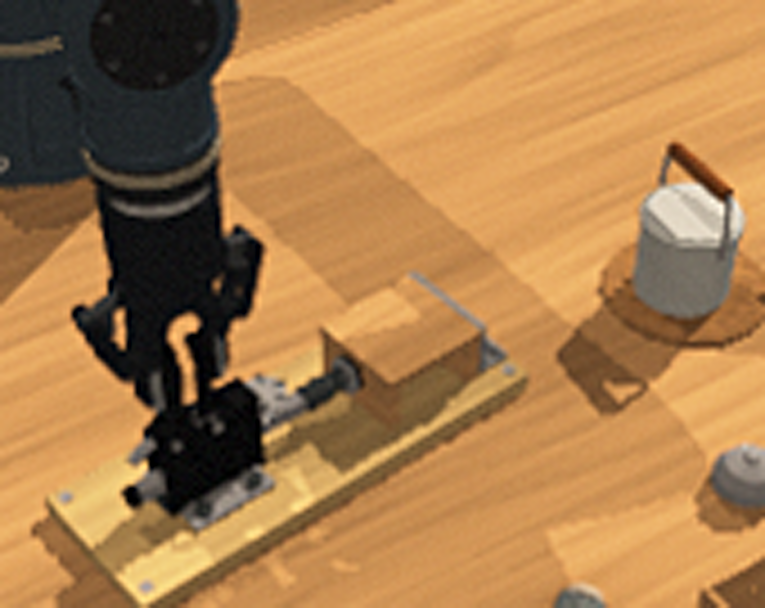

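```bash
python3 -c "
from plant import robot
print(robot.hand_in()); s=robot.state(); print(s['time'],s['finger_gap'],s['contact_force'])"
```

```text
the job is handed in; nothing more can be done
None
the job is handed in; nothing more can be done
```

I lifted the canister off the riser by its wooden handle and stood it upright on the cork mat, near the centre and with its foot fully on the mat. I then pumped the trigger three full strokes, let it back by one tooth, and squeezed it again part of the way. I handed the job in at about 20.6 s with the fingers still holding the trigger.

**Riser:** it stopped moving between the last strokes and shows no gap at the end stop in the top view.

**Pad:** the spring is pressed in by about 5 mm. Two estimates from the wrist pictures gave 4.8 and 5.0 mm, good to roughly 0.5 mm. There was no direct reading of the pad.

**Trigger hold:** the fingers rest at a 42 mm gap, where a full squeeze stalled at 36 mm. The trigger is therefore about three-quarters squeezed, not fully home. I stopped there because a full squeeze would have pressed the pad in by roughly 8 mm.

**Forces:** the largest contact force I read was about 17 N, on the first squeeze, and about 6 to 8 N on the later ones. At the end it was about 7.5 N.

**Other things:** I moved nothing else that I could see, but I made no separate check of each item's position. I could not read the robot's state again after handing in.

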